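Spin the food processor's rinsed blade dry at top speed

TASK

The blade in the small food processor has just been rinsed; spin it dry at top speed. First take the spice jar off the motor housing, where it is in the way of the dial and would be shaken off, and stand it upright on the worktop, not touching the processor. Then grip the dial's bar and turn it clockwise against its return spring, past the first and second click to the third, and finish while still gripping it there, because it snaps back to off if released; do not turn the dial before the jar is down, and leave the tin, the garlic and the matchbox where they are.

Things in the scene. Friction and masses are not known exactly. Their poses are not given: they have to be found in the camera images.
- processor: compact cordless food processor, white plastic, fixed on the worktop. Origin: mid footprint, worktop height; x to its back, y to its left, z up. Motor housing: block 145 (x) by 95 (y) mm centred at x 0, y -60, flat deck 120 mm high, dial at x -32, y -60. Clear bowl with white lid: axis x 0, y +52, radius 58, seat radius 64; feed tube 141 mm high; handle at front left, 84 mm from the bowl axis
- dial_grip (a point): grip point of the dial's bar, on the dial axis, 30 mm above the deck (150 above the worktop). x: along the bar to the end with the white pointer line, z up; the frame turns with the dial. Bar 46 mm long (x), 12 wide (y), 8 to 33 mm above the deck, on a disc 53 mm across whose top is 8 mm above the deck. Pinch it across its width (y) from above
- dial (a joint): angle of the dial in rad, 0 = off, growing clockwise as seen from above; clicks (detents, marked on the ring by a short, a longer and the longest mark) at 0.4, 0.8 and 1.2, fixed stop at 1.3. A spring pulls it back to off from everywhere (0.08 N m at off, 0.16 at the third click); the detents add up to 0.07 N m between clicks and do not hold it
- spice_jar: spice jar: clear body with a label, 42 mm across, black cap 43 mm across from 75 mm up, 96 mm high in all, about 0.11 kg; stands on the motor housing's deck behind the dial. Origin: centre of its underside, z up. (The worktop is not quite level: up to 4 mm above 0 at the right, 5 mm below it towards the sink)
- tin: bystander: unopened food tin, 57 mm in diameter, 72 mm high, on the worktop to the right. Origin: centre of its underside
- garlic: bystander: garlic bulb, 50 mm, on the worktop. Origin: centre of its underside.
- matchbox: bystander: matchbox, 36 x 52 x 14 mm, lying on the worktop. Origin: centre of its underside.
- mug: turquoise mug, 86 mm across, 80 mm high, hook handle to the front left, standing fast at the front, on a shallow dent of the worktop. Origin: under its middle. The worktop to the right of it (lower y), in front of the processor, is smooth and good to stand things on

How it is judged:
By the outcome, as a careful person would: the job done as asked, in the order asked, and still so for the second after the job is handed in, while the arm keeps its last pose, push and grip.
It also fails if it takes over 58 s, if anything falls off the work surface, if the arm or the gripper's body presses on something with over 40 N, if the wrist force passes 120 N, or if a joint passes its speed limit or range.

ROBOT

A 6-joint arm with a two-finger parallel gripper is mounted at the origin on a cart in front of the work surface, level with it; the furniture and walls round the work are solid. World frame = base frame: x ahead of the robot, y to its left, z up, the work surface at z = 0. Lengths are in m, angles in degrees, forces in N, time in s.
With the tool pointing down it reaches from about 0.35 to 0.975 m from the base axis. Payload 17.4 kg.
Tool frame: the origin (TCP) lies at the very end of the fingers, on their centre line; the grasp point (between the pads) lies 19 mm behind it; z points along the fingers, y is the line along which they close (so a half turn about z gives the same grasp; the last joint's range is limited). The gripper opens to 85 mm and grips with 20 to 120 N. Pads are 22 mm wide; open, the fingers measure 114 mm over their backs; the gripper's body (76 mm by 85 mm) begins 54 mm behind the grasp point. The pads swing forward as they close: fully open they stand 13 mm farther back than shut.
Start: joints at [-2.166, 6.646, 82.598, -0, 90.757, -2.166], TCP at [0.675, -0, 0.204] pointing down, gripper open.
Joint ranges: [-162.19, 162.19], [-47.58, 125.68], [4.15, 143.07], [-65.23, 245.23], [0.69, 171.88], [-170.13, 170.13]. Speed limits (degrees/s): [108.29, 108.29, 127.2, 180, 180, 180].

INTERFACE

Orientations are given as [roll, pitch, yaw] about the fixed x, y, z axes, in that order (R = Rz(yaw) Ry(pitch) Rx(roll)).
In Python, from workcell import r gives the robot as it stands.
- The arm moves only by the tool move_tool, called after "Request:" as a command line: name --argument value ..., lists and objects as JSON in quotes. Schema: {"type":"object","properties":{"rows":{"type":"object","properties":{"segments":{"type":"array","items":{"type":"array","items":{"type":"number"},"minItems":6,"maxItems":6},"minItems":1,"maxItems":8}},"additionalProperties":false,"required":["segments"]},"aperture":{"type":"number"},"force":{"type":"number"},"only":{"type":"string"},"quiet":{"type":"boolean"},"lines":{"type":"string"}},"required":["rows"],"additionalProperties":false}. rows is an object whose key "segments" holds a list of rows, 1 to 8 of them, each of 6 numbers: dx, dy, dz in m, then a rotation vector rx, ry, rz in degrees; each row shifts and turns the commanded pose from where the row before left it, along the tool's axes as they then stand; what a row does not reach is not made up. A row lasts 1/10 s, in which the tool goes at most 0.05 m and 8.59 degrees, less where a joint would pass 70% of its speed; a pose out of reach is approached as far as the arm can. aperture is the finger opening in m, set as the call begins (left out keeps the last). The fingers move at their own pace and stop on an object; force is the grip in N (left out, the last holds). Time passes only in rows, so rows that do not move let the fingers close. The tool returns the time, the measured TCP pose, the force, the opening and the grip force at its end. only (a regular expression) keeps the lines of the reply that match it, lines (a string "A,B") keeps lines A to B, and quiet returns only ok. Input that does not fit is refused with a message, and nothing moves.
- r.sense(): the state, without advancing time (a new reading comes with each control period).
- r.grab_frame(name): name is "scene" or "side" or "wrist"; returns the picture (400x640x3 uint8, red, green, blue); there is no depth.
- r.camera_model(name): a dict with "fx", "fy", "cx", "cy" (pixels), "rvec" (rotation vector, rad) and "tvec" (3), from world to camera coordinates, as OpenCV has them. Camera axes: x right, y down, z forward; pixel columns grow to the right and rows downward; lengths in m; the calibration is good to about 2 mm. A picture is of the moment at which its call begins: read the wrist's pose just before it. camera_model takes no time and is no camera call; for the wrist camera it gives the pose at the moment of the call.
- r.sign_off(): hands the job in; it is judged then, once.
The state is a dict: "clock": time; "joint_pos": joint angles; "qd": joint speeds; "tau": joint torques, N m; "eef_pos": TCP position; "eef_rot": TCP orientation; "ft_force": force on the tool from outside, world axes, zero at the start; "moment": the same for the moment, N m; "opening": finger opening in m; "grasp_force": force on a finger pad.
Only numpy, scipy, OpenCV 4.12 (cv2) and the standard library are available. Lean on these libraries where they do the work, as an engineer would, in place of code of your own. Each camera call takes 0.05 s, during which the arm holds its last target. There are 200 camera calls.

## Working session

There is one attempt and no reset: what is moved stays moved. The work goes in short steps, Python scripts to look and compute and a tool call to move; the robot and the scene stay as the last step left them, time stands still between calls to the robot, and variables do not carry over. Pictures are saved under pics/ and viewed, at most 10 in all, crops included, and the job is handed in when it is done.

```bash
ls; mkdir -p pics
```

Run:
```python
from workcell import r
import cv2
for n in ("scene","side"):
    cv2.imwrite(f"pics/{n}0.png",r.grab_frame(n)[:,:,::-1])
    print(n,r.camera_model(n))
print(r.sense())
```

```text
pics
workcell.py
scene {'fx': 499.78127846037177, 'fy': 499.78127846037177, 'cx': 314.4567226360716, 'cy': 204.900912811815, 'rvec': array([ 1.9947039 , -0.78624666,  0.42719475]), 'tvec': array([-0.5641476 ,  0.1962797 ,  0.89857375])}
side {'fx': 494.8086047191957, 'fy': 494.8086047191957, 'cx': 317.9928973240262, 'cy': 201.54197804708204, 'rvec': array([ 2.00124914, -0.13507479,  0.11506228]), 'tvec': array([-0.57150076,  0.02631753,  1.03789898])}
{'clock': 0.1, 'joint_pos': array([-2.16471623e+00,  6.67115033e+00,  8.26316727e+01, -9.40876967e-04,
        9.07575966e+01, -2.16615596e+00]), 'qd': array([-0.08981948, -0.03925948, -0.17355903,  0.03690559,  0.00918062,
       -0.0558432 ]), 'tau': array([ 3.27868773e-03, -7.33665347e+01, -6.33786607e+01,  1.28913316e-04,
        5.13536113e-03,  3.94035328e-05]), 'eef_pos': array([6.74795997e-01, 6.11438023e-06, 2.03641342e-01]), 'eef_rot': array([-1.79939588e+02, -1.34357662e-03,  9.00014271e+01]), 'ft_force': array([ 0.31411609, -0.2093328 ,  0.53565823]), 'moment': array([-0.00325937,  0.03590024, -0.02263941]), 'grasp_force': 0.0, 'opening': 0.08514962182921042}
```

View pics/scene0.png

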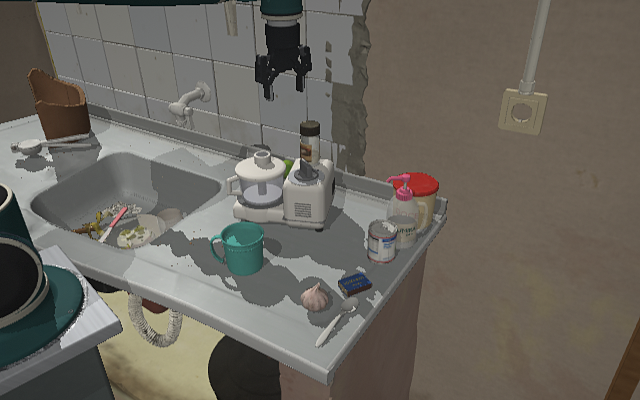

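View pics/side0.png

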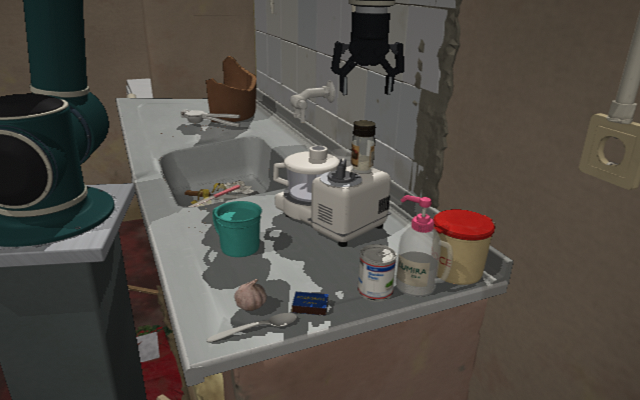

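Scene: processor at about (235–335, 120–230), with the jar at (310,140), the mug at (243,248) and the free worktop right of it near (290,260). Side: jar (363,145), dial (343,175), mug (238,228), garlic (250,295), matchbox (311,303), tin (378,272).

Run:
```python
import cv2,numpy as np
from workcell import r
a=cv2.imread("pics/scene0.png")[110:240,225:345]; b=cv2.imread("pics/side0.png")[110:250,265:400]
f=lambda i:cv2.resize(i,(400,int(i.shape[0]*400/i.shape[1])),interpolation=cv2.INTER_CUBIC)
a,b=f(a),f(b); h=min(len(a),len(b))
print(a.shape,b.shape)
cv2.imwrite("pics/crop1.png",np.hstack([a[:h],b[:h]]))
cv2.imwrite("pics/wrist0.png",r.grab_frame("wrist")[:,:,::-1]); print(r.camera_model("wrist"))
```

```text
(433, 400, 3) (414, 400, 3)
{'fx': 300.61919087453936, 'fy': 300.61919087453936, 'cx': 324.1977076681134, 'cy': 198.20393080425612, 'rvec': array([-2.86046476e+00, -6.61733800e-04,  1.98299985e-03]), 'tvec': array([-0.67405062, -0.03486687,  0.37932215])}
```

View pics/crop1.png

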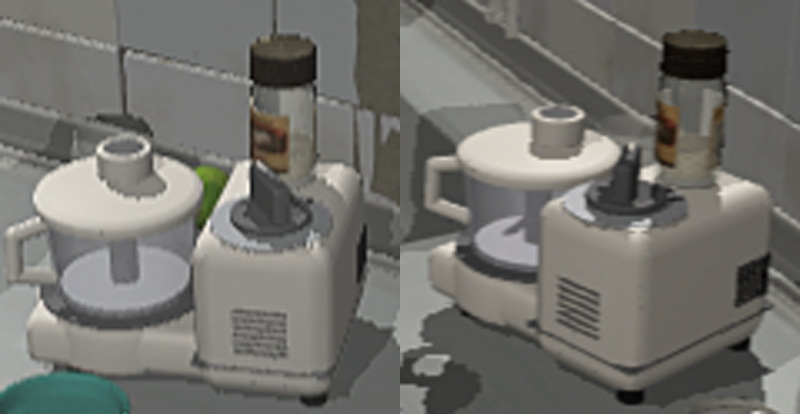

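View pics/wrist0.png

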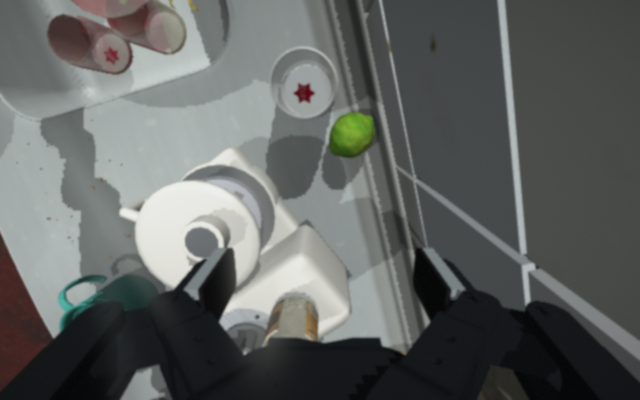

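The crops show (full-image pixels) jar cap-top centre at scene (310.2,123.2) and side (364.2,123.5); dial disc centre at scene (306,173.9) and side (341.6,176.5); feed-tube top at scene (262.2,155) and side (318.3,148.1). In the wrist view the fingers straddle y, with the jar at (293,315) and the tube at (203,240).

Create h.py:
```python
from workcell import r
import numpy as np,cv2
def P(c):
    m=r.camera_model(c) if isinstance(c,str) else c
    K=np.array([[m['fx'],0,m['cx']],[0,m['fy'],m['cy']],[0,0,1]])
    return K@np.c_[cv2.Rodrigues(np.array(m['rvec']))[0],m['tvec']]
def tri(*cp):
    A=[]
    for c,(u,v) in cp:
        p=P(c); A+=[u*p[2]-p[0],v*p[2]-p[1]]
    X=np.linalg.svd(np.array(A))[2][-1]; X=X[:3]/X[3]
    return X,[np.round(proj(c,X)-uv,1) for c,uv in cp]
def proj(c,X):
    q=P(c)@np.r_[X,1]; return q[:2]/q[2]
def onz(c,uv,z):
    p=P(c);u,v=uv
    A=np.array([u*p[2]-p[0],v*p[2]-p[1]])
    return np.linalg.solve(A[:,:2],-A[:,2]*z-A[:,3])
```

Run:
```python
from h import *
for n,a,b in [("cap",(310.2,123.2),(364.2,123.5)),("dial",(306,173.9),(341.6,176.5)),("tube",(262.2,155),(318.3,148.1)),("mugtop",(243,229),(238,209)),("housing front right foot",(319.5,228.5),(342,241.5)),("tintop",(382,228),(378,255)),("garlic",(315,296),(250,294)),("match",(355,284),(311,299))]:
    X,e=tri(("scene",a),("side",b)); print(n,X.round(4),e)
print(onz("wrist",(203,240),.141))
```

```text
cap [ 0.6429 -0.1247  0.2183] [array([-0.1,  0.8]), array([ 0.3, -0.9])]
dial [ 0.5963 -0.1606  0.1268] [array([-0. ,  0.4]), array([ 0.2, -0.4])]
tube [ 0.5687 -0.0444  0.1427] [array([ 0. , -0.3]), array([-0.1,  0.3])]
mugtop [ 0.4036 -0.1928  0.0868] [array([0. , 1.5]), array([ 0.6, -1.6])]
housing front right foot [ 0.5924 -0.2061  0.0116] [array([ 0. , -0.4]), array([-0.2,  0.4])]
tintop [ 0.6176 -0.3604  0.0742] [array([-0. ,  0.3]), array([ 0.1, -0.4])]
garlic [ 0.4177 -0.3814  0.0327] [array([0. , 0.4]), array([ 0.2, -0.5])]
match [ 0.5071 -0.3937  0.0205] [array([-0.1, -1.6]), array([-0.7,  1.9])]
[ 0.57270635 -0.03164202]
```

Request:
move_tool --rows '{"segments": [[0,0,-0.05,0,0,0],[0,0,-0.05,0,0,0],[-0.045,0,0,0,0,0],[-0.045,-0.02,0,0,0,0],[-0.045,-0.02,0,0,0,0],[-0.045,-0.015,0,0,0,0],[0,0,0,0,0,0],[0,0,0,0,0,0]]}'

```text
clock: 0.95
eef_pos: [0.6197, -0.1809, 0.3042]
eef_rot: [-180.0, -0.0, 89.9]
ft_force: [0.5, 0.2, -0.7]
opening: 0.0852
grasp_force: 0.0
```

Run:
```python
from h import *
m=r.camera_model("wrist"); f=r.grab_frame("wrist")[:,:,::-1]
np.save("w1.npy",m,allow_pickle=True); cv2.imwrite("pics/w1.png",f)
cam=-cv2.Rodrigues(m['rvec'])[0].T@m['tvec']; print(cam)
u,v=proj(m,[.6,-.14,.15]); print(u,v)
x0,y0=int(u)-120,int(v)-90; x0=max(x0,0);y0=max(y0,0); c=f[y0:y0+180,x0:x0+240]; print(x0,y0,c.shape)
cv2.imwrite("pics/w1c.png",cv2.resize(c,None,fx=800/240,fy=800/240,interpolation=cv2.INTER_CUBIC))
```

```text
[ 0.61939376 -0.10900225  0.47357624]
306.2162018267778 141.84732281479907
186 51 (180, 240, 3)
```

View pics/w1c.png

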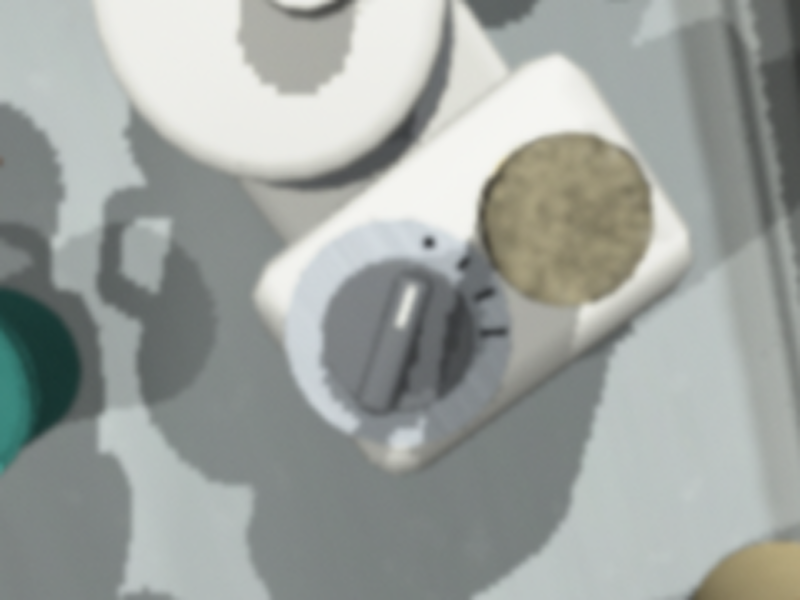

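The wrist view clearly shows the cap centre at crop (568,219), bar ends at about (377,406) and (415,276) with the white line at the upper end, off dot at (428,242), marks at (463,263), (485,294) and (494,332), and ring centre at (398,332).

Run:
```python
from h import *
m=np.load("w1.npy",allow_pickle=True).item()
w=lambda x,y:(186+x*.3,51+y*.3)
print("cap",tri(("scene",(310.2,123.2)),("side",(364.2,123.5)),(m,w(568,219))))
print("dial",tri(("scene",(306,173.9)),("side",(341.6,176.5)),(m,w(398,334))))
print("cap z.216",onz(m,w(568,219),.216),"bar",onz(m,w(396,341),.153),"ring",onz(m,w(398,332),.121))
a,b=onz(m,w(377,406),.153),onz(m,w(415,276),.153); d=b-a; print("bar len",np.linalg.norm(d),"ang",np.degrees(np.arctan2(d[1],d[0])))
c=onz(m,w(398,332),.121)
for p in [(428,242),(463,263),(485,294),(494,332)]:
    d=onz(m,w(*p),.121)-c; print(np.degrees(np.arctan2(d[1],d[0])))
```

```text
cap (array([ 0.64669558, -0.11661033,  0.21537106]), [array([-1.3,  0.6]), array([ 1.2, -0.6]), array([0.8, 4.2])])
dial (array([ 0.59833294, -0.15564297,  0.12440989]), [array([-0.8,  0.3]), array([ 0.6, -0.2]), array([0.9, 2.2])])
cap z.216 [ 0.64583446 -0.11320877] bar [ 0.59845339 -0.15174275] ring [ 0.59712504 -0.15286529]
bar len 0.04337722643491422 ang 72.63768908213868
70.50110724028463
45.962854078378065
23.248325723786323
-0.0894266249815805
```

Request:
move_tool --rows '{"segments": [[-0.01,-0.01,0,0,0,8.5],[0,-0.01,0,0,0,8.5],[0,-0.01,0,0,0,8.5],[0,-0.01,0,0,0,8.5],[0,0,0,0,0,8.5],[0,0,0,0,0,8.5],[0,0,0,0,0,8.5],[0,0,0,0,0,8.5]]}'

```text
clock: 1.8
eef_pos: [0.5821, -0.1799, 0.3042]
eef_rot: [-180.0, 0.0, 21.8]
ft_force: [0.8, -0.8, 0.3]
opening: 0.0855
grasp_force: 0.0
```

Request:
move_tool --rows '{"segments": [[0,0,0,0,0,0],[0,0,0,0,0,0]]}'

```text
clock: 2.0
eef_pos: [0.5819, -0.1804, 0.3042]
eef_rot: [-180.0, 0.0, 22.3]
ft_force: [0.2, -1.1, -0.1]
opening: 0.0854
grasp_force: 0.0
```

Run:
```python
from h import *
print(r.sense()['joint_pos'])
m=r.camera_model("wrist"); f=r.grab_frame("wrist")[:,:,::-1]
np.save("w2.npy",m,allow_pickle=True); cv2.imwrite("pics/w2.png",f)
cam=-cv2.Rodrigues(m['rvec'])[0].T@m['tvec']; print(cam)
u,v=proj(m,[.62,-.135,.15]); print(u,v)
x0,y0=max(int(u)-120,0),max(int(v)-90,0); c=f[y0:y0+180,x0:x0+240]; print(x0,y0,c.shape)
cv2.imwrite("pics/w2c.png",cv2.resize(c,None,fx=800/240,fy=800/240,interpolation=cv2.INTER_CUBIC))
```

```text
[-1.96282496e+01 -2.05031899e+00  8.23846016e+01  3.35639727e-03
  9.96746629e+01  4.80339991e+01]
[ 0.64685367 -0.15233173  0.47358716]
299.60920990509703 129.08397021075118
179 39 (180, 240, 3)
```

View pics/w2c.png

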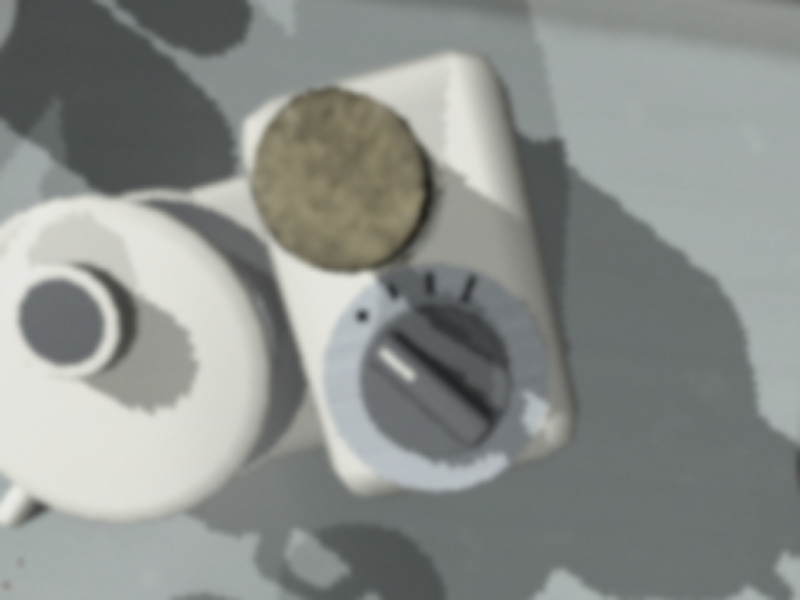

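In this view the cap centre is at (341,179), the bar top's centre at (432,388) with ends (381,343) and (483,434), and the ring centre at (436,378).

Run:
```python
from h import *
m=np.load("w1.npy",allow_pickle=True).item();n=np.load("w2.npy",allow_pickle=True).item()
w=lambda x,y:(186+x*.3,51+y*.3)
v=lambda x,y:(179+x*.3,39+y*.3)
for k,a,b,z,s in [("cap",(568,219),(341,179),.216,((310.2,123.2),(364.2,123.5))),("bar",(396,341),(432,388),.153,0),("ring",(398,332),(436,378),.121,((306,173.9),(341.6,176.5)))]:
    print(k,"tri",tri((m,w(*a)),(n,v(*b))),"at z",onz(m,w(*a),z),onz(n,v(*b),z))
    if s: print("  all4",tri(("scene",s[0]),("side",s[1]),(m,w(*a)),(n,v(*b))))
a,b=onz(n,v(483,434),.153),onz(n,v(381,343),.153); d=b-a; print("bar len",np.linalg.norm(d),"ang",np.degrees(np.arctan2(d[1],d[0])))
print("wall base", onz(m,w(720,100),0))
```

```text
cap tri (array([ 0.64666681, -0.11332901,  0.20805403]), [array([ 0., -0.]), array([0., 0.])]) at z [ 0.64583446 -0.11320877] [ 0.6466871  -0.11448719]
  all4 (array([ 0.64696395, -0.11581299,  0.21514001]), [array([-1.4,  0.6]), array([ 1.2, -0.6]), array([1.2, 3.2]), array([1.8, 0.4])])
bar tri (array([ 0.59719591, -0.15357357,  0.14201296]), [array([-0.5,  0.3]), array([-0.1, -0.6])]) at z [ 0.59845339 -0.15174275] [ 0.59832394 -0.15386958]
ring tri (array([ 0.59643778, -0.15393605,  0.11351828]), [array([-0.2,  0.1]), array([-0. , -0.2])]) at z [ 0.59712504 -0.15286529] [ 0.59727807 -0.15403368]
  all4 (array([ 0.59846181, -0.15489407,  0.12411624]), [array([-1. ,  0.3]), array([ 0.6, -0.2]), array([1. , 2.1]), array([ 0.9, -0.3])])
bar len 0.0434298914625399 ang 70.25144292503728
wall base [ 0.73377207 -0.06606451]
```

Request:
move_tool --rows '{"segments": [[0,0,0,0,0,-8.5],[0,0,0,0,0,-8.5],[0,0,0,0,0,-8.5],[0,0,0,0,0,-8.5],[0,0,0,0,0,0],[0,0,0,0,0,0]]}'

```text
clock: 2.65
eef_pos: [0.5816, -0.1811, 0.3043]
eef_rot: [-180.0, -0.0, 55.8]
ft_force: [0.1, -0.2, -0.3]
opening: 0.0853
grasp_force: 0.0
```

Add to h.py:
```python
from scipy.spatial.transform import Rotation as Ro
def to(p):
    s=r.sense(); R=Ro.from_euler('xyz',s['eef_rot'],degrees=True)
    print("pos",s['eef_pos'].round(4),"rot",s['eef_rot'].round(1),"delta tool",R.inv().apply(np.array(p)-s['eef_pos']).round(4))
```

```bash
python3 -c "
from h import *
to([.646,-.114,.187])"
```

```text
pos [ 0.5816 -0.1811  0.3043] rot [-180.    -0.    55.8] delta tool [0.0917 0.0156 0.1173]
```

Request:
move_tool --rows '{"segments": [[0.046,0.008,0,0,0,0],[0.0457,0.0076,0,0,0,0],[0,0,0.03,0,0,0],[0,0,0.03,0,0,0],[0,0,0.03,0,0,0],[0,0,0.0273,0,0,0],[0,0,0,0,0,0],[0,0,0,0,0,0]]}'

```text
clock: 3.45
eef_pos: [0.6458, -0.114, 0.1878]
eef_rot: [-180.0, 0.0, 55.9]
ft_force: [0.3, 0.4, -0.6]
opening: 0.0851
grasp_force: 0.0
```

```bash
python3 -c "
from h import *
to([.646,-.114,.187])"
```

```text
pos [ 0.6458 -0.114   0.1878] rot [-180.     0.    55.9] delta tool [0.0001 0.0002 0.0008]
```

Request:
move_tool --rows '{"segments": [[0,0,0,0,0,0],[0,0,0,0,0,0],[0,0,0,0,0,0],[0,0,0,0,0,0],[0,0,0,0,0,0],[0,0,0,0,0,0]]}' --aperture 0.03 --force 35

```text
clock: 4.05
eef_pos: [0.6459, -0.1139, 0.1886]
eef_rot: [179.9, -0.0, 56.0]
ft_force: [-2.5, 1.0, 8.0]
opening: 0.03
grasp_force: 4.5
```

Request:
move_tool --rows '{"segments": [[0,0,0,0,0,0],[0,0,0,0,0,0],[0,0,-0.01,0,0,0],[0,0,-0.02,0,0,0],[0,0,-0.02,0,0,0],[0,0,0,0,0,0]]}'

```text
clock: 4.65
eef_pos: [0.6466, -0.1142, 0.2407]
eef_rot: [179.8, -0.1, 56.0]
ft_force: [-0.7, 0.1, 0.2]
opening: 0.03
grasp_force: 0.0
```

```bash
python3 -c "
from h import *
to([.46,-.285,.237])"
```

```text
pos [ 0.6466 -0.1142  0.2407] rot [ 1.798e+02 -1.000e-01  5.600e+01] delta tool [-0.2459 -0.0592  0.0031]
```

Run:
```python
from h import *
a=r.grab_frame("scene")[:,:,::-1][80:240,225:345]; b=r.grab_frame("side")[:,:,::-1][80:240,265:385]
cv2.imwrite("pics/g1.png",cv2.resize(np.hstack([a,b]),(800,533),interpolation=cv2.INTER_CUBIC))
```

```text
(no output)
```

View pics/g1.png

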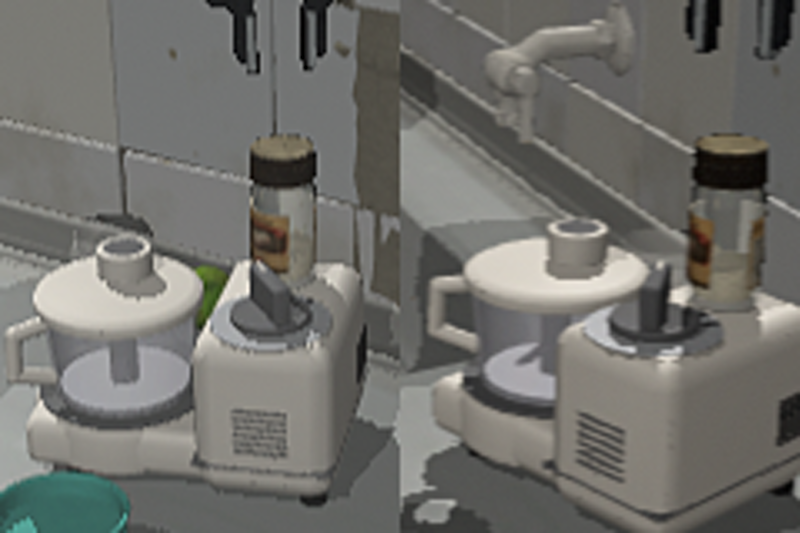

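Jar is unmoved on the deck (cap-top at scene (310,124), side (364,123)); fingertips are at scene (310,101) and side (366,95.6), so the pads closed too high.

Run:
```python
from h import *
t=[.6466,-.1142,.2407]
print(proj("scene",t),proj("side",t))
print(tri(("scene",(309.9,101)),("side",(366.1,95.6))),tri(("scene",(310.2,124)),("side",(364.3,123))))
for z in (.20,.208,.216): print(z,proj("scene",[.6463,-.114,z]),proj("side",[.6463,-.114,z]))
```

```text
[307.90598586 112.43884244] [365.86973602 109.39792477]
(array([ 0.64264032, -0.12558862,  0.26962177]), [array([-0. ,  0.2]), array([ 0.1, -0.2])]) (array([ 0.64244899, -0.12546157,  0.21824252]), [array([-0. ,  0.2]), array([ 0.1, -0.2])])
0.2 [308.10035055 130.13520971] [364.39006334 130.40858811]
0.208 [308.03059395 126.71294259] [364.64156171 126.33434905]
0.216 [307.960306   123.26460772] [364.89486281 122.23090587]
```

Request:
move_tool --rows '{"segments": [[0,0,0,0,0,0],[0,0,0,0,0,0],[0,0,0,0,0,0],[0,0,0,0,0,0],[0,0,0,0,0,0]]}' --aperture 0.085

```text
clock: 5.25
eef_pos: [0.6457, -0.114, 0.2368]
eef_rot: [-180.0, 0.0, 56.0]
ft_force: [-1.5, 0.1, 0.5]
opening: 0.0848
grasp_force: 0.0
```

Request:
move_tool --rows '{"segments": [[0,0,0.025,0,0,0],[0,0,0.025,0,0,0],[0,0,0.02,0,0,0],[0,0,0.012,0,0,0],[0,0,0,0,0,0],[0,0,0,0,0,0]]}'

```text
clock: 5.85
eef_pos: [0.646, -0.1141, 0.1559]
eef_rot: [180.0, -0.0, 56.0]
ft_force: [-0.4, 0.7, -0.6]
opening: 0.085
grasp_force: 0.0
```

Request:
move_tool --rows '{"segments": [[0,0,0,0,0,0],[0,0,0,0,0,0],[0,0,0,0,0,0],[0,0,0,0,0,0],[0,0,0,0,0,0],[0,0,0,0,0,0]]}' --aperture 0.025 --force 35

```text
clock: 6.45
eef_pos: [0.646, -0.1141, 0.1558]
eef_rot: [179.9, -0.0, 56.0]
ft_force: [0.2, 0.3, 6.5]
opening: 0.0421
grasp_force: 35.2
```

```bash
python3 -c "
from h import *
f=r.grab_frame('side')[:,:,::-1][60:240,265:385]
g=r.grab_frame('scene')[:,:,::-1][60:240,225:345]
cv2.imwrite('pics/g2.png',cv2.resize(np.hstack([g,f]),(800,600),interpolation=cv2.INTER_CUBIC))
to([.46,-.285,.237])"
```

```text
pos [ 0.646  -0.1141  0.1558] rot [179.9  -0.   56. ] delta tool [-0.2457 -0.0586 -0.0814]
```

Request:
move_tool --rows '{"segments": [[0,0,0,0,0,0],[0,0,-0.02,0,0,0],[0,0,-0.03,0,0,0],[0,0,-0.03,0,0,0],[0,0,0,0,0,0]]}' --force 45

```text
clock: 7.05
eef_pos: [0.6467, -0.1142, 0.2396]
eef_rot: [179.7, -0.1, 56.0]
ft_force: [-0.4, 0.4, -0.9]
opening: 0.0418
grasp_force: 45.8
```

Request:
move_tool --rows '{"segments": [[-0.02,-0.005,0,0,0,0],[-0.04,-0.01,0,0,0,0],[-0.045,-0.01,0,0,0,0],[-0.045,-0.01,0,0,0,0],[-0.045,-0.01,0,0,0,0],[-0.035,-0.009,0,0,0,0],[-0.016,-0.0046,0,0,0,0],[0,0,0,0,0,0]]}'

```text
clock: 7.85
eef_pos: [0.4578, -0.2863, 0.2343]
eef_rot: [-180.0, 0.0, 55.9]
ft_force: [1.1, 1.3, -1.3]
opening: 0.0417
grasp_force: 45.8
```

Run:
```python
from h import *
to([.46,-.285,.237])
f=r.grab_frame('side')[:,:,::-1][60:340,150:430]
g=r.grab_frame('scene')[:,:,::-1][60:340,180:460]
cv2.imwrite('pics/g3.png',cv2.resize(np.hstack([g,f]),(800,400),interpolation=cv2.INTER_CUBIC))
```

```text
pos [ 0.4578 -0.2863  0.2343] rot [-180.     0.    55.9] delta tool [ 0.0024  0.0011 -0.0027]
```

View pics/g3.png

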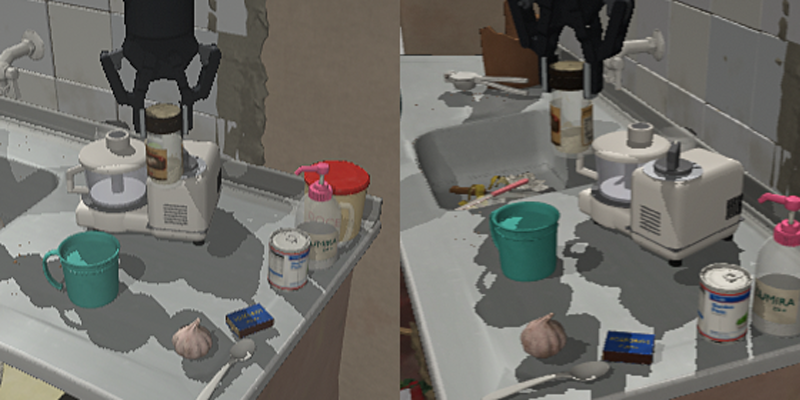

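Jar is held upright in the air at scene crop (165,140), side crop (570,110). The spot between mug, garlic and processor is free.

Request:
move_tool --rows '{"segments": [[0.0045,0.0066,0,0,0,0],[0,0,0.03,0,0,0],[0,0,0.04,0,0,0],[0,0,0.04,0,0,0],[0,0,0.04,0,0,0],[0,0,0.02,0,0,0],[0,0,0.01,0,0,0],[0,0,0,0,0,0]]}'

```text
clock: 8.75
eef_pos: [0.4679, -0.2843, 0.0539]
eef_rot: [-179.9, -0.0, 56.1]
ft_force: [0.2, -0.3, -0.8]
opening: 0.0417
grasp_force: 45.9
```

Request:
move_tool --rows '{"segments": [[0,0,0.004,0,0,0],[0,0,0.003,0,0,0],[0,0,0,0,0,0]]}'

```text
clock: 9.05
eef_pos: [0.4679, -0.2853, 0.0485]
eef_rot: [179.9, -0.0, 56.0]
ft_force: [0.6, 0.2, -1.9]
opening: 0.0417
grasp_force: 45.9
```

```bash
python3 -c "
from h import *
to([.466,-.286,.038])"
```

```text
pos [ 0.4679 -0.2853  0.0485] rot [179.9  -0.   56. ] delta tool [-0.0017 -0.0012  0.0105]
```

Request:
move_tool --rows '{"segments": [[0,0,0.003,0,0,0],[0,0,0.003,0,0,0],[0,0,0,0,0,0]]}'

```text
clock: 9.35
eef_pos: [0.4674, -0.2851, 0.0416]
eef_rot: [-180.0, -0.0, 56.0]
ft_force: [-0.2, 0.7, -2.4]
opening: 0.0418
grasp_force: 45.9
```

Request:
move_tool --rows '{"segments": [[0,0,0.002,0,0,0],[0,0,0,0,0,0],[0,0,0,0,0,0]]}'

```text
clock: 9.65
eef_pos: [0.4676, -0.2851, 0.04]
eef_rot: [-180.0, -0.0, 56.0]
ft_force: [0.3, 0.2, -2.1]
opening: 0.0419
grasp_force: 45.9
```

Request:
move_tool --rows '{"segments": [[0,0,0.002,0,0,0],[0,0,0,0,0,0],[0,0,0,0,0,0]]}'

```text
clock: 9.95
eef_pos: [0.468, -0.2852, 0.0389]
eef_rot: [179.9, -0.0, 56.0]
ft_force: [-1.4, 3.5, 7.5]
opening: 0.0417
grasp_force: 46.5
```

Request:
move_tool --rows '{"segments": [[0,0,0.0015,0,0,0],[0,0,0,0,0,0],[0,0,0,0,0,0]]}'

```text
clock: 10.25
eef_pos: [0.4683, -0.2852, 0.0387]
eef_rot: [179.9, -0.0, 56.0]
ft_force: [-6.5, 6.9, 22.4]
opening: 0.0415
grasp_force: 47.7
```

Request:
move_tool --rows '{"segments": [[0,0,-0.0015,0,0,0],[0,0,-0.001,0,0,0],[0,0,0,0,0,0]]}'

```text
clock: 10.55
eef_pos: [0.4676, -0.2852, 0.039]
eef_rot: [180.0, 0.0, 56.0]
ft_force: [-0.2, 0.8, 1.5]
opening: 0.0414
grasp_force: 46.1
```

Request:
move_tool --rows '{"segments": [[0,0,0,0,0,0],[0,0,0,0,0,0],[0,0,0,0,0,0],[0,0,0,0,0,0]]}' --aperture 0.07

```text
clock: 10.95
eef_pos: [0.4676, -0.2851, 0.039]
eef_rot: [-180.0, -0.0, 56.0]
ft_force: [0.9, -0.0, 0.0]
opening: 0.0699
grasp_force: 0.0
```

Request:
move_tool --rows '{"segments": [[0,0,-0.02,0,0,0],[0,0,-0.04,0,0,0],[0,0,-0.05,0,0,0],[0,0,-0.05,0,0,0],[0,0,0,0,0,0],[0,0,0,0,0,0]]}'

```text
clock: 11.55
eef_pos: [0.4679, -0.2854, 0.2002]
eef_rot: [179.9, -0.0, 56.0]
ft_force: [-0.6, 0.8, -0.5]
opening: 0.07
grasp_force: 0.0
```

Run:
```python
from h import *
f=r.grab_frame('side')[:,:,::-1][60:340,150:430]
g=r.grab_frame('scene')[:,:,::-1][60:340,180:460]
cv2.imwrite('pics/g4.png',cv2.resize(np.hstack([g,f]),(800,400),interpolation=cv2.INTER_CUBIC))
to([.598,-.1535,.24])
```

```text
pos [ 0.4673 -0.2849  0.1978] rot [-179.9   -0.    56. ] delta tool [ 0.1821  0.0349 -0.0422]
```

View pics/g4.png

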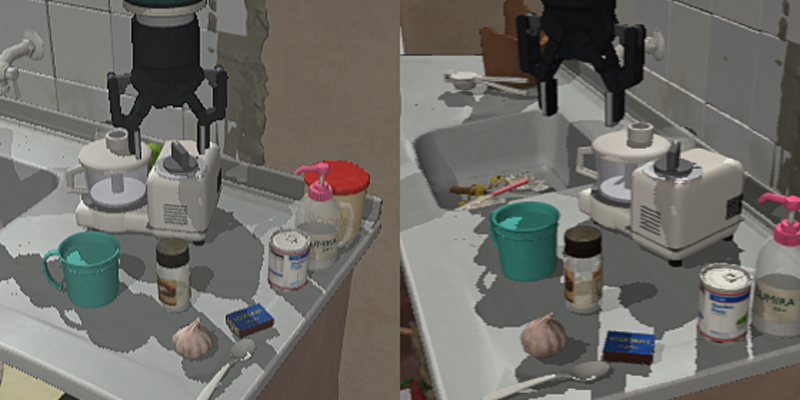

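Jar stands upright at scene crop (172,275), side crop (583,265), and the gripper is free. Next is the dial.

Request:
move_tool --rows '{"segments": [[0.0455,0.0087,0,0,0,0],[0.0455,0.0087,0,0,0,0],[0.0455,0.0087,0,0,0,0],[0.0455,0.0087,0,0,0,0],[0,0,0,0,0,-7.5],[0,0,0,0,0,-7.5],[0,0,0,0,0,0],[0,0,0,0,0,0]]}' --aperture 0.05

```text
clock: 12.45
eef_pos: [0.5978, -0.1537, 0.1979]
eef_rot: [-179.9, 0.0, 70.8]
ft_force: [-1.0, -0.1, -0.1]
opening: 0.0497
grasp_force: 0.0
```

Run:
```python
from h import *
to([.5975,-.1535,.132])
m=r.camera_model("wrist"); f=r.grab_frame("wrist")[:,:,::-1]
np.save("w3.npy",m,allow_pickle=True); cv2.imwrite("pics/w3.png",f); print(proj(m,[.598,-.1535,.153]))
```

```text
pos [ 0.5978 -0.1537  0.1979] rot [-179.9    0.    70.8] delta tool [ 0.0001 -0.0003  0.0659]
[325.67516015 210.37491908]
```

Request:
move_tool --rows '{"segments": [[0,0,0.02,0,0,0],[0,0,0.02,0,0,0],[0,0,0.015,0,0,0],[0,0,0.009,0,0,0],[0,0,0,0,0,0],[0,0,0,0,0,0]]}'

```text
clock: 13.1
eef_pos: [0.5984, -0.1539, 0.1357]
eef_rot: [180.0, -0.0, 71.0]
ft_force: [-0.8, -0.0, 0.7]
opening: 0.05
grasp_force: 0.0
```

Request:
move_tool --rows '{"segments": [[0,0,0,0,0,0],[0,0,0,0,0,0],[0,0,0,0,0,0],[0,0,0,0,0,0],[0,0,0,0,0,0]]}' --aperture 0.005 --force 30

```text
clock: 13.6
eef_pos: [0.5982, -0.1537, 0.1351]
eef_rot: [180.0, 0.0, 71.0]
ft_force: [0.4, -0.0, 0.1]
opening: 0.0053
grasp_force: 0.0
```

```bash
python3 -c "
from h import *
print(r.sense()['moment'])
to([.5975,-.1535,.132])"
```

```text
[-0.03283926 -0.02001923  0.04960045]
pos [ 0.5982 -0.1537  0.1351] rot [180.   0.  71.] delta tool [-0.     -0.0008  0.0031]
```

The fingers closed on nothing, so I'll look.

Run:
```python
from h import *
w=r.grab_frame("wrist")[:,:,::-1]
a=r.grab_frame("scene")[:,:,::-1][125:205,275:355]; b=r.grab_frame("side")[:,:,::-1][125:205,305:385]
z=lambda i,s:cv2.resize(i,s,interpolation=cv2.INTER_CUBIC)
top=np.hstack([z(a,(400,400)),z(b,(400,400))])
bot=np.hstack([z(w,(320,200)),z(w[100:300,160:480],(320,200)),np.zeros((200,160,3),np.uint8)])
cv2.imwrite("pics/d1.png",np.vstack([top,bot]))
for X in ([.598,-.1535,.153],[.598,-.1535,.135]): print(proj("scene",X),proj("side",X))
```

```text
[304.08247946 162.01786172] [342.47683976 161.5773092 ]
[304.27641175 169.54989452] [342.08216192 170.60561285]
```

View pics/d1.png

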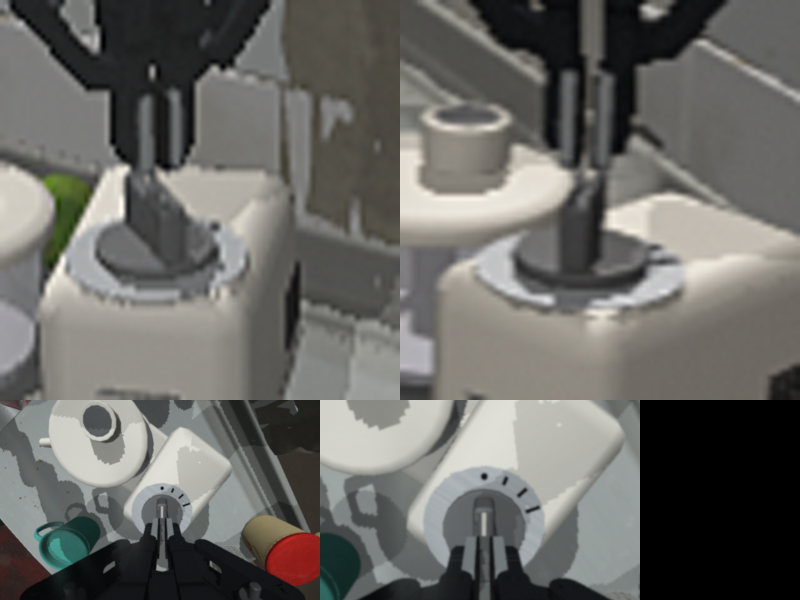

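The fingers are centred and aligned, but their tips (scene crop (160,165)) are just above the bar's top edge (155,185). So the real tips sit about 20 mm above the reported TCP; I'll reopen, go down 18 mm and close.

Request:
move_tool --rows '{"segments": [[0,0,0,0,0,0],[0,0,0,0,0,0],[0,0,0,0,0,0],[0,0,0,0,0,0]]}' --aperture 0.04

```text
clock: 14.15
eef_pos: [0.5982, -0.1537, 0.135]
eef_rot: [-180.0, 0.0, 71.0]
ft_force: [0.6, -0.0, 0.2]
opening: 0.0401
grasp_force: 0.0
```

Request:
move_tool --rows '{"segments": [[0,0,0.008,0,0,0],[0,0,0.006,0,0,0],[0,0,0.004,0,0,0],[0,0,0,0,0,0],[0,0,0,0,0,0]]}'

```text
clock: 14.65
eef_pos: [0.5982, -0.1537, 0.1169]
eef_rot: [-180.0, 0.0, 71.0]
ft_force: [-0.1, 0.5, -0.1]
opening: 0.0402
grasp_force: 0.0
```

Request:
move_tool --rows '{"segments": [[0,0,0,0,0,0],[0,0,0,0,0,0],[0,0,0,0,0,0],[0,0,0,0,0,0],[0,0,0,0,0,0]]}' --aperture 0.003 --force 40

```text
clock: 15.15
eef_pos: [0.598, -0.1536, 0.1175]
eef_rot: [-180.0, 0.0, 71.0]
ft_force: [-4.0, 1.0, 4.2]
opening: 0.0107
grasp_force: 39.9
```

Request:
move_tool --rows '{"segments": [[0,0,0,0,0,0],[0,0,0,0,0,0],[0,0,0,0,0,4],[0,0,0,0,0,6],[0,0,0,0,0,6],[0,0,0,0,0,6],[0,0,0,0,0,0],[0,0,0,0,0,0]]}' --force 80

```text
clock: 15.95
eef_pos: [0.5984, -0.1539, 0.1176]
eef_rot: [180.0, -0.0, 49.2]
ft_force: [-1.2, -0.9, 5.2]
opening: 0.009
grasp_force: 80.4
```

Run:
```python
from h import *
print(r.sense()['moment'],r.sense()['joint_pos'][5])
cv2.imwrite("pics/t1.png",r.grab_frame("wrist")[:,:,::-1])
```

```text
[-0.16141766  0.20847804  0.05376578] 24.040194763442486
```

Create top.py:
```python
from h import *
import sys
def topd(name="wrist"):
    m=r.camera_model(name); s=r.sense(); g=cv2.cvtColor(r.grab_frame(name),cv2.COLOR_RGB2GRAY)
    c=np.array([.598,-.1535])
    res={}
    # polar: angle (world deg) vs brightness of the line plane, radius 14..20 mm
    for z,rad,lab in ((.153,(.013,.015,.017,.019),"bar"),(.120,(.033,.035),"ring")):
        out=[]
        for a in range(-40,120,4):
            v=[]
            for q in rad:
                u=proj(m,[c[0]+q*np.cos(np.radians(a)),c[1]+q*np.sin(np.radians(a)),z])
                v.append(cv2.getRectSubPix(g,(1,1),tuple(map(float,u)))[0,0])
            out.append((a,int(np.mean(v))))
        print(lab," ".join(f"{a}:{b}" for a,b in out))
    print("yaw",s['eef_rot'][2].round(1),"moment",s['moment'].round(3))
topd()
```

```bash
python3 top.py
```

```text
bar -40:29 -36:32 -32:33 -28:35 -24:34 -20:38 -16:46 -12:56 -8:70 -4:80 0:84 4:87 8:85 12:87 16:84 20:77 24:60 28:43 32:42 36:55 40:70 44:80 48:131 52:168 56:130 60:85 64:78 68:75 72:76 76:75 80:85 84:97 88:102 92:102 96:101 100:101 104:97 108:84 112:64 116:54
ring -40:161 -36:166 -32:164 -28:160 -24:158 -20:163 -16:164 -12:159 -8:137 -4:136 0:39 4:115 8:141 12:140 16:139 20:139 24:47 28:120 32:140 36:141 40:141 44:141 48:70 52:124 56:151 60:163 64:169 68:161 72:75 76:118 80:165 84:166 88:170 92:168 96:163 100:165 104:169 108:170 112:165 116:164
yaw 49.2 moment [-0.205  0.186  0.055]
```

The pointer follows (white line at about 52°, off mark at 73°, third mark at about 1°). Continuing.

Request:
move_tool --rows '{"segments": [[0,0,0,0,0,6],[0,0,0,0,0,6],[0,0,0,0,0,6],[0,0,0,0,0,6],[0,0,0,0,0,6],[0,0,0,0,0,6],[0,0,0,0,0,6],[0,0,0,0,0,5]]}'

```text
clock: 16.85
eef_pos: [0.5988, -0.1549, 0.1176]
eef_rot: [179.9, -0.1, 1.9]
ft_force: [4.5, -9.7, 2.8]
opening: 0.009
grasp_force: 80.1
```

Request:
move_tool --rows '{"segments": [[0,0,0,0,0,0],[0,0,0,0,0,0]]}'

```text
clock: 17.05
eef_pos: [0.5988, -0.1549, 0.1176]
eef_rot: [179.9, -0.1, 2.2]
ft_force: [3.3, -7.7, 3.1]
opening: 0.0093
grasp_force: 80.2
```

```bash
python3 top.py
```

```text
bar -40:70 -36:70 -32:69 -28:64 -24:56 -20:51 -16:51 -12:66 -8:83 -4:115 0:174 4:174 8:111 12:99 16:106 20:102 24:88 28:74 32:77 36:81 40:82 44:87 48:92 52:95 56:96 60:85 64:66 68:54 72:47 76:41 80:41 84:41 88:42 92:41 96:39 100:39 104:40 108:42 112:41 116:36
ring -40:184 -36:191 -32:187 -28:183 -24:181 -20:185 -16:187 -12:157 -8:155 -4:156 0:76 4:118 8:159 12:159 16:158 20:157 24:88 28:111 32:159 36:158 40:160 44:159 48:108 52:122 56:173 60:186 64:186 68:179 72:112 76:125 80:179 84:180 88:182 92:180 96:175 100:176 104:179 108:179 112:175 116:173
yaw 2.2 moment [-1.55  -0.667  0.156]
```

Request:
move_tool --rows '{"segments": [[0,0,0,0,0,2],[0,0,0,0,0,0],[0,0,0,0,0,0],[0,0,0,0,0,0]]}'

```text
clock: 17.5
eef_pos: [0.5989, -0.155, 0.1176]
eef_rot: [179.9, -0.1, 0.2]
ft_force: [3.9, -9.5, 3.5]
opening: 0.0093
grasp_force: 80.3
```

```bash
python3 top.py
```

Run:
```python
from h import *
# jar check: compare region around jar before/after
g=cv2.imread("pics/g4.png"); f=r.grab_frame('side')[:,:,::-1][60:340,150:430]; s=r.grab_frame('scene')[:,:,::-1][60:340,180:460]
h=cv2.resize(np.hstack([s,f]),(800,400),interpolation=cv2.INTER_CUBIC)
d=cv2.absdiff(g,h).max(2); print(d[235:315,150:195].mean(),d[222:315,560:605].mean(),d[300:370,520:720].mean(),d[260:345,695:755].mean())
```

```text
bar -40:70 -36:69 -32:67 -28:60 -24:55 -20:52 -16:58 -12:77 -8:92 -4:148 0:184 4:143 8:98 12:99 16:105 20:97 24:81 28:74 32:79 36:79 40:82 44:89 48:93 52:97 56:93 60:76 64:58 68:51 72:43 76:41 80:41 84:41 88:42 92:40 96:39 100:40 104:40 108:41 112:36 116:28
ring -40:186 -36:191 -32:188 -28:185 -24:183 -20:186 -16:188 -12:159 -8:156 -4:158 0:79 4:119 8:160 12:160 16:159 20:159 24:85 28:120 32:161 36:161 40:162 44:162 48:106 52:125 56:171 60:188 64:188 68:179 72:115 76:128 80:181 84:181 88:183 92:182 96:177 100:177 104:180 108:181 112:176 116:174
yaw 0.2 moment [-1.685 -0.61   0.274]
1.7769444444444444 3.8492234169653523 10.513142857142856 5.767843137254902
```

```bash
python3 -c "
from workcell import r
print(r.sign_off())"
```

```text
the job is handed in; nothing more can be done
None
```

The job is handed in: the spice jar stands upright on the worktop clear of the processor, and the dial is at the third click, lined up with the third mark in the wrist camera and still gripped at 80 N. I didn't check the tin, garlic and matchbox up close at the end, but the arm touched none of them.

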